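# Turn the dip cup over to drain

## Robot

A 6-joint arm with a two-finger parallel gripper is mounted at the origin on a cart in front of the work surface, level with it; the furniture and walls round the work are solid. World frame = base frame: x ahead of the robot, y to its left, z up, the work surface at z = 0. Lengths are in mm, angles in rad, forces in N, time in s.
With the tool pointing down it reaches from about 225 to 725 mm from the base axis. Payload 3.1 kg.
Tool frame: the origin (TCP) lies on the front face of the gripper's body, between the roots of the fingers; the fingertips stand 73 mm ahead of it and the grasp point (between the pads) lies 54 mm ahead of it; z points along the fingers, x is the direction in which the jaws open and shut, and the axes are right-handed (so a half turn about z gives the same grasp; the last joint's range is limited). The gripper opens to 85 mm and grips with 20 to 120 N. Pads are 22 mm wide; open, the fingers measure 114 mm over their backs; the gripper's body (76 mm by 85 mm) begins 54 mm behind the grasp point. The pads swing forward as they close: fully open they stand 13 mm farther back than shut.
Start: joints at [1.109, 0.048, 0.099, 1.622, 0, 1.443], TCP at [172.016, 496.012, 303.912] pointing down, gripper open.
Joint ranges: [-2.91, 2.91], [-0.99, 1.94], [-1.21, 1.42], [-2.12, 2.29], [-1.49, 1.47], [-3.14, 3.14]. Speed limits (rad/s): [2.79, 2.79, 3.14, 3.14, 3.14, 3.14].

## Interface

Orientations are given as [roll, pitch, yaw] about the fixed x, y, z axes, in that order (R = Rz(yaw) Ry(pitch) Rx(roll)).
In Python, from rig import ctrl gives the robot as it stands.
- The arm moves only by the tool drive_tool, never from a script. Its argument "rows" is text: rows parted by semicolons, each of 7 numbers parted by spaces: the finger opening in m, from 0 to 0.0854, then the shift along the tool's x, y, z in m, then the turn, a rotation vector about the tool's x, y, z in degrees. In form: claw x y z ax ay az; .... A call has exactly 10 rows; each row is the pose to reach, as a shift and turn from the pose measured when the call began, along the tool's axes at that moment; what a row does not reach only later rows make up. A row lasts 1/10 s, in which the tool goes at most 50 mm and 8.59 degrees, less where a joint would pass 70% of its speed; a pose out of reach is approached as far as the arm can. A call with a gripper value outside its range is refused whole. The fingers move at their own pace and stop on an object; "grip_force" is the grip in N (left out, the last holds). Time passes only in rows, so rows that repeat a pose let the fingers close, or fill a call up. It gives the time, the measured TCP pose, the force and the opening at its end, in the units of the state.
- ctrl.read_state(): the state, without advancing time (a new reading comes with each control period).
- ctrl.camera(name): name is "scene" or "top"; returns a dict with "color" (400x640x3 uint8, red, green, blue), "K" (3x3 intrinsics, pixels), "rvec" (rotation vector, rad) and "tvec" (3), from world to camera coordinates, as OpenCV has them. Camera axes: x right, y down, z forward; pixel columns grow to the right and rows downward; lengths in mm; the calibration is good to about 2 mm. A picture is of the moment at which its call begins. There is no depth.
- ctrl.sign_off(): hands the job in, once; it reports no verdict.
Trained networks look in the newest picture that a camera, given by its name, has taken for a name from the list of things; names that differ only in an ending like _2 or _b are one class to them, and where a whole thing is asked for, a point or a joint stands for the part that bears it (a point fixed in the world has none). Each returns a list of dicts, best first, with "score" (0 to 1); they miss things now and then, are a little off and sometimes report something else, mostly with a low value. They report only what shows in the picture. A call takes as long as a camera call.
- ctrl.look_for(target, camera): "position" ([x, y, z] in mm, in the coordinates of the camera as it stood for that picture, good to about 4 mm: the middle of the surface that is visible of it).
The state is a dict: "time": time; "qpos": joint angles; "qd": joint speeds; "effort": joint torques, N m; "ee_pos": TCP position; "tcp_rot": TCP orientation; "ft_force": force on the tool from outside, world axes, zero at the start; "torque": the same for the moment, N m; "gripper_width": opening from 0.0 (shut) to 1.0 (fully open).
Only numpy, scipy, OpenCV 4.12 (cv2) and the standard library are available. Lean on these libraries where they do the work, as an engineer would, in place of code of your own. Each camera call takes 0.05 s, during which the arm holds its last target.

## Task

Two small squat steel dip cups stand at the grinder; one already drains mouth-down. Turn the other one, which still stands mouth-up, upside down too, so that it rests flat on its rim on the stand close to where it stood; do not fling or drop it, and leave the other cup, the tall enamel cup and the paste tin where they are.

Things in the scene. Friction and masses are not known exactly. Their poses are not given: they have to be found in the camera images.
- dip_cup: The cup to turn over: plain steel dip cup, squat, round, straight: 64 mm across, 32 mm high, no handle, lip 7 mm wide inside the mouth, 0.12 kg. Origin: centre of its underside; z: from there out through the mouth. Start: z up, origin at the stand's top (mouth-down: 32 mm above it). Laid on its side it stays; on its rim's edge it falls onto its mouth once that points over 25 degrees below level.
- drained_cup: Bystander: plain steel dip cup, squat, round, straight-sided: 64 mm across the whole way up, 32 mm high, no handle, inturned lip 7 mm wide at the mouth, 0.12 kg. Origin: centre of its underside; z axis: from there out through the mouth. Already mouth-down: z down, origin 32 mm above the stand. The two dip cups stand side by side, either one left.
- quench_cup: Bystander: tall blue enamel cup with a handle, 81 mm across and 76 mm high, standing mouth-up to the right of the dip cups. Origin on its underside, 13 mm from its middle toward the handle; z up. Must stay there.
- paste_tin: Bystander: closed round green tin with a white lid, 66 mm across and 39 mm high, standing behind the dip cups. Origin at the centre of its underside, z up. Must stay there.

How it is judged (in metres and radians):
At the end, for the whole second after the job is handed in: The dip cup is at rest mouth-down, flat on the stand's top within 10 degrees and 6 mm in height, within 12 cm of where it stood; the other dip cup is still mouth-down, the enamel cup and the paste tin upright, each within 3 cm of its start (angle between each of dip_cup, drained_cup's own z axis and vertical above 2.97 rad and height (world z) of dip_cup between 0.026 and 0.038 m and distance of dip_cup from where it was at the start of the episode below 0.125 m and linear speed of dip_cup below 0.02 m/s and angular speed of dip_cup below 0.2 rad/s and distance of each of drained_cup, quench_cup, paste_tin from where it was at the start of the episode below 0.03 m and angle between each of quench_cup, paste_tin's own z axis and vertical below 0.17 rad); the robot touches nothing.
It fails at once if the dip cup is flung or dropped from a height (faster than 1.2 m/s) (linear speed of dip_cup above 1.2 m/s).
It fails at once if a bystander (other dip cup, enamel cup or paste tin) is moved by more than 3 cm (distance of any of drained_cup, quench_cup, paste_tin from where it was at the start of the episode above 0.03 m).
It also fails if it takes over 45 s, if anything falls off the work surface, if the arm or the gripper's body presses on something with over 40 N, if the wrist force passes 120 N, or if a joint passes its speed limit or range.

## Working session

There is one attempt and no reset: what is moved stays moved. The work goes in short steps, Python scripts to look and compute and a tool call to move; the robot and the scene stay as the last step left them, time stands still between calls to the robot, and variables do not carry over. Pictures are saved under pics/ and viewed, and the job is handed in when it is done.

Besides the shell and the picture viewer there is one more tool, called after "Request:" in YAML: its name, and indented under it one key for each argument. drive_tool: Moves the arm, as the interface text tells. Its arguments: {"type":"object","properties":{"rows":{"type":"string"},"grip_force":{"type":"number"}},"required":["rows"]}

```bash
mkdir -p pics; ls; cat > h.py <<'E'
import numpy as np, cv2
from rig import ctrl
def snap(name,fn):
    c=ctrl.camera(name); cv2.imwrite('pics/'+fn,c['color'][:,:,::-1]); return c
def pix2w(c,u,v,z):
    R,_=cv2.Rodrigues(np.array(c['rvec'],float)); t=np.array(c['tvec'],float).ravel()
    d=R.T@np.linalg.inv(c['K'])@np.array([u,v,1.]); o=-R.T@t
    return o+d*(z-o[2])/d[2]
def cam2w(c,p):
    R,_=cv2.Rodrigues(np.array(c['rvec'],float)); t=np.array(c['tvec'],float).ravel()
    return R.T@(np.array(p)-t)
def w2pix(c,p):
    return cv2.projectPoints(np.array([p],float),np.array(c['rvec'],float),np.array(c['tvec'],float),np.array(c['K'],float),None)[0].ravel()
E
python3 - <<'E'
from h import *
np.set_printoptions(precision=3,suppress=True)
for n in ['scene','top']:
    c=snap(n,n+'0.png')
    R,_=cv2.Rodrigues(np.array(c['rvec'],float)); print(n,-R.T@np.array(c['tvec']).ravel(),R)
    for t in ['dip_cup','drained_cup','quench_cup','paste_tin']:
        for d in ctrl.look_for(t,n): print(t,round(d['score'],2),cam2w(c,d['position']))
print(ctrl.read_state())
E
```

```text
pics
scene [ -68.841 -541.95   409.222] [[ 0.65  -0.76   0.022]
 [-0.288 -0.273 -0.918]
 [ 0.703  0.59  -0.397]]
dip_cup 0.89 [516.297 106.292  26.522]
drained_cup 0.97 [513.044 -44.947  27.631]
quench_cup 0.56 [ 414.379 -229.237   52.216]
paste_tin 0.94 [629.787   8.03   35.328]
top [ 449.318  -45.815 1127.204] [[ 0.023 -1.     0.013]
 [-0.997 -0.023 -0.068]
 [ 0.069 -0.012 -0.998]]
dip_cup 0.77 [526.507 114.491   4.605]
drained_cup 0.93 [525.101 -32.372  28.683]
quench_cup 0.89 [ 425.718 -229.662   45.507]
{'time': 0.5, 'qpos': array([1.109, 0.048, 0.099, 1.622, 0.   , 1.443]), 'qd': array([ 0.   , -0.001, -0.001,  0.   ,  0.001,  0.   ]), 'effort': array([ -0.001, -33.821,  31.978,   0.003,  -0.   ,   0.   ]), 'ee_pos': array([172.016, 495.999, 303.895]), 'tcp_rot': array([-3.142,  0.   ,  1.237]), 'ft_force': array([-0.574,  1.224, -0.121]), 'torque': array([ 0.006, -0.014,  0.024]), 'gripper_width': 1.0016927555258934}
```

View pics/scene0.png

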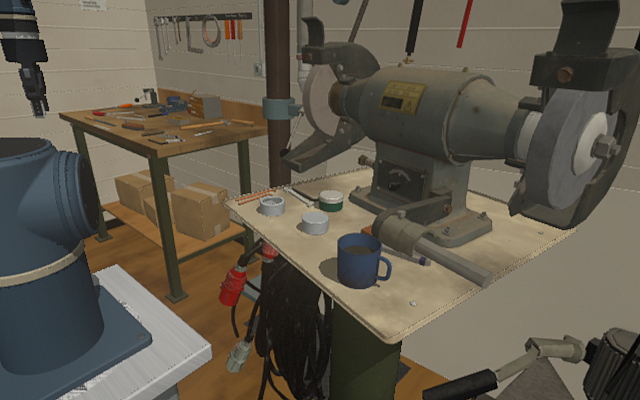

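View pics/top0.png

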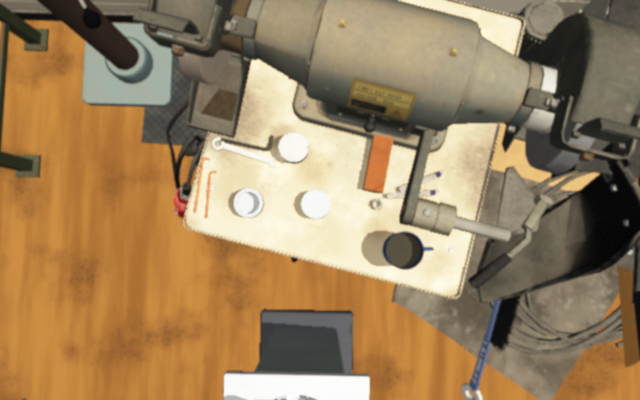

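The top view shows the mouth-up cup at about (247,202), the drained cup at (315,204), the tin at (292,148) and the enamel cup at (404,250). Next I'll zoom in to measure the cup precisely.

```bash
python3 - <<'E'
from h import *
np.set_printoptions(precision=1,suppress=True)
a=cv2.imread('pics/top0.png')[90:290,170:350]; b=cv2.imread('pics/scene0.png')[150:260,220:370]
a=cv2.resize(a,None,fx=3,fy=3,interpolation=cv2.INTER_CUBIC); b=cv2.resize(b,None,fx=5,fy=5,interpolation=cv2.INTER_CUBIC)
cv2.imwrite('pics/a.png',a);cv2.imwrite('pics/b.png',b)
c=ctrl.camera('top'); 
for u,v in [(247,202),(315,204),]: print(pix2w(c,u,v,32))
for u,v in [(186,225),(247,240),(300,255),(205,140)]: print('edge',pix2w(c,u,v,0))
E
```

```text
[525.1 115.2  32. ]
[524.2 -33.1  32. ]
edge [472.6 254.2   0. ]
edge [442.2 117.1   0. ]
edge [411.5  -2.1   0. ]
edge [665.6 219.4   0. ]
```

View pics/a.png

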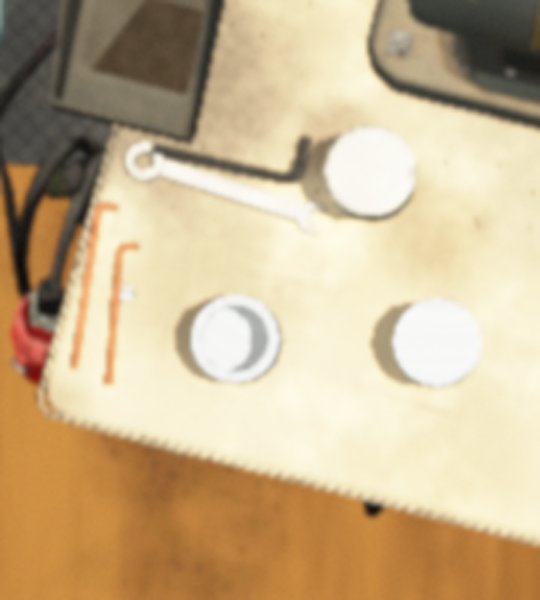

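View pics/b.png

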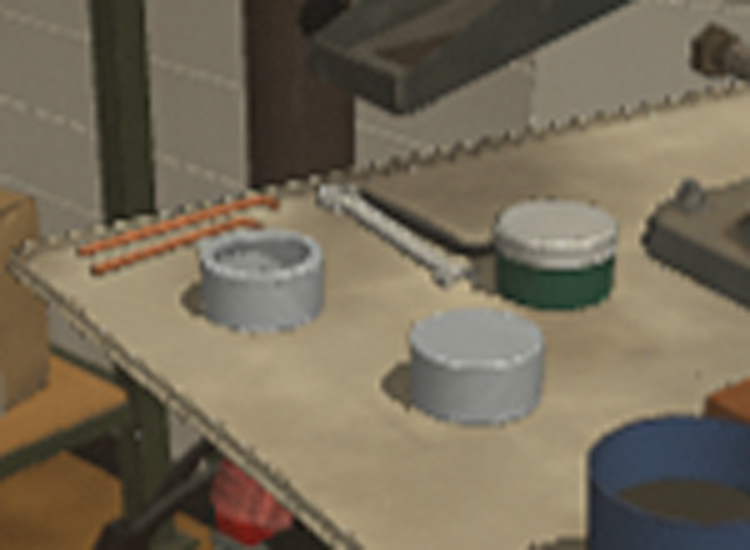

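```bash
cat >> h.py <<'E'
from scipy.spatial.transform import Rotation as Ro
def toolR(th,phi,flip=False):
    th=np.radians(th)
    z=np.array([np.cos(th)*np.cos(phi),np.cos(th)*np.sin(phi),-np.sin(th)])
    x=np.array([-np.sin(phi),np.cos(phi),0])*(-1 if flip else 1)
    return np.column_stack([x,np.cross(z,x),z])
def row(p,R,s=None):
    s=s or ctrl.read_state()
    R0=Ro.from_euler('xyz',s['tcp_rot']).as_matrix()
    d=R0.T@(np.array(p)-s['ee_pos'])/1000
    rv=np.degrees(Ro.from_matrix(R0.T@R).as_rotvec())
    return np.round(d,4),np.round(rv,2)
E
python3 - <<'E'
from h import *
np.set_printoptions(precision=4,suppress=True)
c=ctrl.camera('top'); C=pix2w(c,248,202.4,32); print(C)
d=ctrl.camera('scene'); C2=pix2w(d,272.2,200.9,32);print(C2, w2pix(d,[*C[:2],32]))
cup=(C+C2)/2;phi=np.arctan2(cup[1],cup[0]);print(cup,phi)
R=toolR(25,phi); g=np.array([cup[0],cup[1],20])-55*R[:,2]
print('grasp tcp',g,'pre',g-110*R[:,2])
p=g-110*R[:,2]; p[2]=200
print(row(p,R))
E
```

```text
[524.2636 113.0278  32.    ]
[522.2738 111.5412  32.    ] [272.3745 200.5243]
[523.2687 112.2845  32.    ] 0.2113774160479532
grasp tcp [474.5312 101.8263  43.244 ] pre [377.0563  80.9098  89.732 ]
(array([-0.325 ,  0.3297,  0.1039]), array([-63.31,  17.7 , -27.78]))
```

Request:
drive_tool:
  rows: "0.0854 -0.0325 0.033 0.0104 -6.33 1.77 -2.78; 0.0854 -0.065 0.066 0.0208 -12.66 3.54 -5.56; 0.0854 -0.0975 0.099 0.0312 -19 5.31 -8.33; 0.0854 -0.13 0.132 0.0416 -25.3 7.08 -11.1; 0.0854 -0.1625 0.165 0.052 -31.7 8.85 -13.9; 0.0854 -0.195 0.198 0.0623 -38 10.6 -16.7; 0.0854 -0.2275 0.231 0.0727 -44.3 12.4 -19.4; 0.0854 -0.26 0.264 0.0831 -50.6 14.2 -22.2; 0.0854 -0.2925 0.297 0.0935 -57 15.9 -25; 0.0854 -0.325 0.3297 0.1039 -63.31 17.7 -27.78"
  grip_force: 40

```text
time: 1.65
ee_pos: [442.8, 203.9, 207.3]
tcp_rot: [2.051, 0.007, 1.75]
ft_force: [1.1, 2.1, -0.8]
gripper_width: 0.999
```

```bash
python3 - <<'E'
from h import *
np.set_printoptions(precision=4,suppress=True)
s=ctrl.read_state();print(s['time'],s['qpos'],s['ee_pos'])
R=toolR(25,.2114); print(row([377.1,80.9,90],R)); print(row([474.5,101.8,43.2],R))
E
```

```text
1.65 [ 0.3863 -0.9898 -1.1632  0.3161 -0.186   0.0908] [442.8484 203.9036 207.2578]
(array([-0.1085, -0.1447, -0.0224]), array([-2.53,  1.8 , -0.47]))
(array([-0.105 , -0.1401,  0.0876]), array([-2.53,  1.8 , -0.47]))
```

```bash
python3 - <<'E'
from h import *
np.set_printoptions(precision=4,suppress=True)
R=toolR(25,.2114); print(row([474.5,101.8,110],R))
E
```

```text
(array([-0.1055, -0.0809,  0.0567]), array([-2.53,  1.8 , -0.47]))
```

Request:
drive_tool:
  rows: "0.0854 -0.02 -0.016 0.0113 -0.5 0.36 -0.1; 0.0854 -0.04 -0.032 0.0226 -1 0.72 -0.2; 0.0854 -0.063 -0.0485 0.034 -1.5 1.08 -0.3; 0.0854 -0.0844 -0.065 0.0454 -2 1.44 -0.4; 0.0854 -0.1055 -0.0809 0.0567 -2.53 1.8 -0.47; 0.0854 -0.1055 -0.0809 0.0567 -2.53 1.8 -0.47; 0.0854 -0.1055 -0.0809 0.0567 -2.53 1.8 -0.47; 0.0854 -0.1055 -0.0809 0.0567 -2.53 1.8 -0.47; 0.0854 -0.1055 -0.0809 0.0567 -2.53 1.8 -0.47; 0.0854 -0.1055 -0.0809 0.0567 -2.53 1.8 -0.47"

```text
time: 2.65
ee_pos: [484.4, 101.6, 181.2]
tcp_rot: [2.058, -0.002, 1.787]
ft_force: [0.1, -0.7, -0.0]
gripper_width: 0.998
```

```bash
python3 - <<'E'
from h import *
np.set_printoptions(precision=4,suppress=True)
s=ctrl.read_state();print(s['time'],s['qpos'],s['ee_pos'],s['tcp_rot'])
R=toolR(25,.2114); print(row([474.5,101.8,110],R))
snap('scene','s1.png'); snap('top','t1.png')
E
```

```text
2.65 [-0.0422 -0.9893 -1.21    0.2806  0.2286 -0.1217] [484.3896 101.5712 181.1797] [ 2.0579 -0.0017  1.7871]
(array([ 0.0022, -0.0674,  0.0248]), array([-2.91, -0.29,  0.04]))
```

View pics/s1.png

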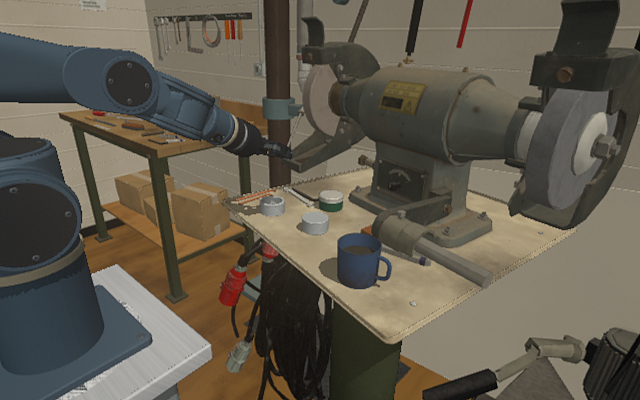

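View pics/t1.png

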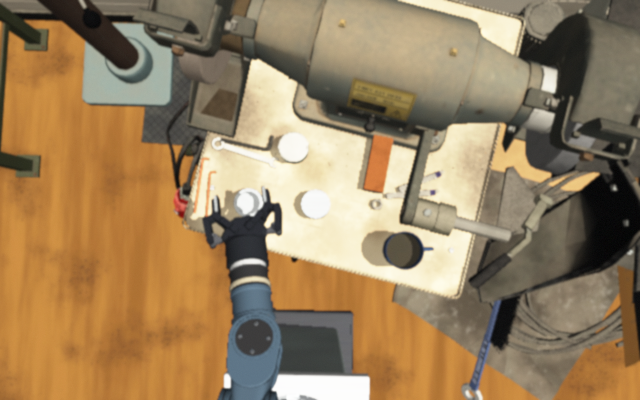

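```bash
cat > kin.py <<'E'
import numpy as np
from scipy.optimize import least_squares
from scipy.spatial.transform import Rotation as Ro
D=[([1.109,.048,.099,1.622,0,1.443],[172.016,496.0,303.9],[-3.1416,0,1.237]),
([.3863,-.9898,-1.1632,.3161,-.186,.0908],[442.85,203.9,207.26],[2.051,.007,1.75]),
([-.0422,-.9893,-1.21,.2806,.2286,-.1217],[484.39,101.57,181.18],[2.0579,-.0017,1.7871])]
def Ry(a): return Ro.from_euler('y',a).as_matrix()
def Rz(a): return Ro.from_euler('z',a).as_matrix()
def Rx(a): return Ro.from_euler('x',a).as_matrix()
B=np.array([[0,0,1],[1,0,0],[0,1,0]],float) # tool axes at zero: x=left,y=up,z=fwd
def fk(q,P):
    h,a,L2,L3,e3,d45,Lt,lat=P
    R=Rz(q[0]); p=R@np.array([a,lat,h])
    R=R@Ry(q[1]); p=p+R@[0,0,L2]
    R=R@Ry(-q[2]); p=p+R@[L3,0,e3]
    R=R@Ry(q[3]); p=p+R@[d45,0,0]
    R=R@Rz(q[4])@Rx(q[5]); p=p+R@[Lt,0,0]
    return p,R@B
P0=np.array([250,0,350,350,0,60,180,67.])
def fit(D):
    f=lambda P: np.concatenate([fk(q,P)[0]-p for q,p,_ in D]+[1e-2*(P-P0)])
    return least_squares(f,P0).x
def ik(p,R,P,q0):
    lo=np.array([-2.91,-.99,-1.21,-2.12,-1.49,-3.14]);hi=np.array([2.91,1.94,1.42,2.29,1.47,3.14])
    def f(q):
        pp,RR=fk(q,P); return np.concatenate([(pp-p)/100,Ro.from_matrix(RR.T@R).as_rotvec()])
    s=least_squares(f,np.clip(q0,lo+1e-3,hi-1e-3),bounds=(lo,hi))
    return s.x,np.sqrt(2*s.cost)
E
python3 - <<'E'
from kin import *
np.set_printoptions(precision=3,suppress=True)
P=fit(D);print(P)
for q,p,e in D:
    pp,R=fk(q,P); print(pp-p, np.degrees(Ro.from_matrix(R.T@Ro.from_euler('xyz',e).as_matrix()).as_rotvec()))
E
```

```text
[232.474   6.868 357.058 498.243  16.561  84.513 242.643  66.941]
[ 0.049 -0.029  0.003] [-0.002  0.012 -0.012]
[ 0.013  0.053 -0.319] [-0.008 -0.034 -0.01 ]
[-0.028  0.014  0.318] [0.    0.003 0.002]
```

```bash
python3 - <<'E'
from kin import *
from h import toolR
np.set_printoptions(precision=3,suppress=True)
P=fit(D)
cup=np.array([523.3,112.3])
for phi in (.08,.21,-.2,-.5,.6):
  for th in (15,20,25,30,35,40,45,50,60):
    for z in (20,35,100):
      R=toolR(th,phi); g=np.array([*cup,z])-55*R[:,2]
      q,c=ik(g,R,P,D[2][0]); print(phi,th,z,q,round(c,4)) if (c<.003 or th in(20,)) else 0
E
```

```text
0.08 20 20 [ 0.184  0.197 -1.21  -1.216 -0.186  0.013] 0.2084
0.08 20 35 [ 0.252 -0.385 -1.21  -0.306 -0.322  0.099] 0.2605
0.08 20 100 [ 0.17  -0.772 -1.21   0.118 -0.158  0.056] 0.2331
0.08 35 100 [ 0.091 -0.824 -1.175  0.26  -0.009  0.006] 0.0
0.08 40 20 [ 0.09  -0.55  -1.158  0.09  -0.008  0.007] 0.0
0.08 40 35 [ 0.09  -0.6   -1.15   0.148 -0.008  0.007] 0.0
0.08 40 100 [ 0.09  -0.755 -1.087  0.366 -0.008  0.007] 0.0
0.08 45 20 [ 0.09  -0.513 -1.079  0.219 -0.007  0.007] 0.0
0.08 45 35 [ 0.09  -0.553 -1.068  0.27  -0.007  0.007] 0.0
0.08 45 100 [ 0.09  -0.679 -0.997  0.467 -0.007  0.007] 0.0
0.08 50 20 [ 0.089 -0.459 -0.994  0.338 -0.006  0.007] 0.0
0.08 50 35 [ 0.089 -0.493 -0.982  0.384 -0.006  0.007] 0.0
0.08 50 100 [ 0.089 -0.599 -0.906  0.566 -0.006  0.007] 0.0
0.08 60 20 [ 0.088 -0.326 -0.815  0.557 -0.004  0.007] 0.0
0.08 60 35 [ 0.088 -0.35  -0.801  0.597 -0.004  0.007] 0.0
0.08 60 100 [ 0.088 -0.431 -0.719  0.759 -0.004  0.007] 0.0
0.21 20 20 [-0.056 -0.475 -1.21  -0.097  0.266 -0.164] 0.3038
0.21 20 35 [-0.05  -0.556 -1.21  -0.012  0.252 -0.16 ] 0.3024
0.21 20 100 [-0.0
[... 4728 characters left out ...]

0.6 40 20 [-0.25  -0.406 -1.042  0.268  0.613 -0.632] 0.0
0.6 40 35 [-0.25  -0.448 -1.034  0.319  0.613 -0.632] 0.0
0.6 40 100 [-0.25  -0.589 -0.974  0.52   0.613 -0.632] 0.0
0.6 45 20 [-0.211 -0.388 -0.977  0.379  0.538 -0.64 ] 0.0
0.6 45 35 [-0.211 -0.424 -0.966  0.426  0.538 -0.64 ] 0.0
0.6 45 100 [-0.211 -0.543 -0.899  0.612  0.538 -0.64 ] 0.0
0.6 50 20 [-0.173 -0.356 -0.907  0.479  0.465 -0.641] 0.0
0.6 50 35 [-0.173 -0.387 -0.894  0.522  0.465 -0.641] 0.0
0.6 50 100 [-0.173 -0.488 -0.821  0.696  0.465 -0.641] 0.0
0.6 60 20 [-0.097 -0.259 -0.755  0.658  0.327 -0.627] 0.0
0.6 60 35 [-0.097 -0.282 -0.74   0.696  0.327 -0.627] 0.0
0.6 60 100 [-0.097 -0.361 -0.661  0.854  0.327 -0.627] 0.0
```

```bash
python3 - <<'E'
from kin import *
from h import *
np.set_printoptions(precision=4,suppress=True)
P=fit(D); cup=[523.3,112.3]; s=ctrl.read_state()
R=toolR(28,-.5)
for z in (110,20):
  g=np.array([*cup,z])-55*R[:,2]; print(g,ik(g,R,P,[.5,-.1,-.9,0,-.8,.6]),row(g,R))
E
```

```text
[480.6827 135.5819 135.8209] (array([ 0.505 , -0.3469, -0.9265,  0.2018, -0.8411,  0.6366]), np.float64(1.4241642039324118e-13)) (array([ 0.0341, -0.0385,  0.0245]), array([  0.06, -36.28,  19.15]))
[480.6827 135.5819  45.8209] (array([ 0.505 , -0.0861, -0.9525, -0.0851, -0.8411,  0.6366]), np.float64(5.795416723540375e-11)) (array([ 0.034 , -0.118 ,  0.0666]), array([  0.06, -36.28,  19.15]))
```

Request:
drive_tool:
  rows: "0.0854 0.0057 -0.0064 0.0041 0 -6.05 3.19; 0.0854 0.0114 -0.0128 0.0082 0 -12.1 6.38; 0.0854 0.017 -0.0192 0.0122 0 -18.1 9.6; 0.0854 0.0227 -0.0257 0.0163 0 -24.2 12.8; 0.0854 0.0284 -0.0321 0.0204 0 -30.2 16; 0.0854 0.0341 -0.0385 0.0245 0.06 -36.28 19.15; 0.0854 0.0341 -0.0385 0.0245 0.06 -36.28 19.15; 0.0854 0.0341 -0.0385 0.0245 0.06 -36.28 19.15; 0.0854 0.0341 -0.0385 0.0245 0.06 -36.28 19.15; 0.0854 0.0341 -0.0385 0.0245 0.06 -36.28 19.15"

```text
time: 3.75
ee_pos: [480.7, 134.9, 137.2]
tcp_rot: [2.058, -0.003, 1.07]
ft_force: [-0.2, 0.2, -0.7]
gripper_width: 0.997
```

```bash
python3 - <<'E'
from h import *
np.set_printoptions(precision=4,suppress=True)
s=ctrl.read_state();print(s['time'],s['qpos'],s['ee_pos'],s['tcp_rot'])
R=toolR(28,-.5)
for z in (60,20):
  g=np.array([523.3,112.3,z])-55*R[:,2]; print(row(g,R))
snap('scene','s2.png'); snap('top','t2.png')
a=cv2.imread('pics/t2.png')[90:290,170:350];b=cv2.imread('pics/s2.png')[120:260,200:370]
cv2.imwrite('pics/t2.png',cv2.resize(a,None,fx=3,fy=3));cv2.imwrite('pics/s2.png',cv2.resize(b,None,fx=4,fy=4))
E
```

```text
3.75 [ 0.5037 -0.3884 -0.9589  0.2069 -0.8404  0.6358] [480.7323 134.8743 137.2249] [ 2.0578 -0.0028  1.0703]
(array([ 0.0005, -0.0456,  0.0237]), array([ 0.1 , -0.05, -0.15]))
(array([ 0.0003, -0.081 ,  0.0424]), array([ 0.1 , -0.05, -0.15]))
```

View pics/s2.png

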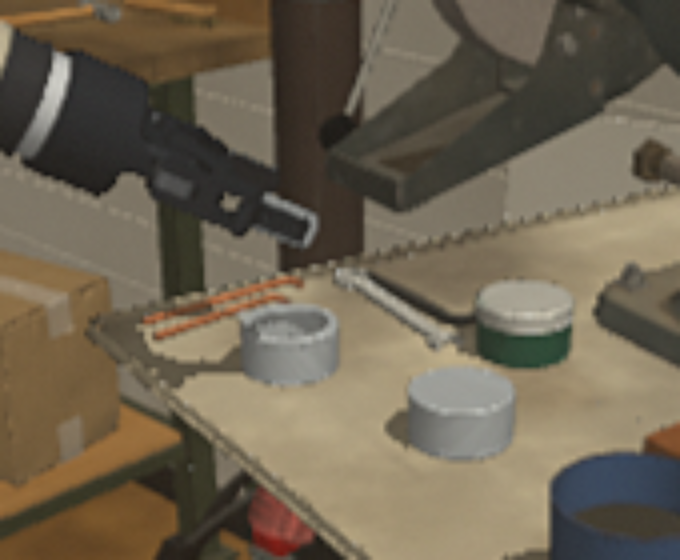

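View pics/t2.png

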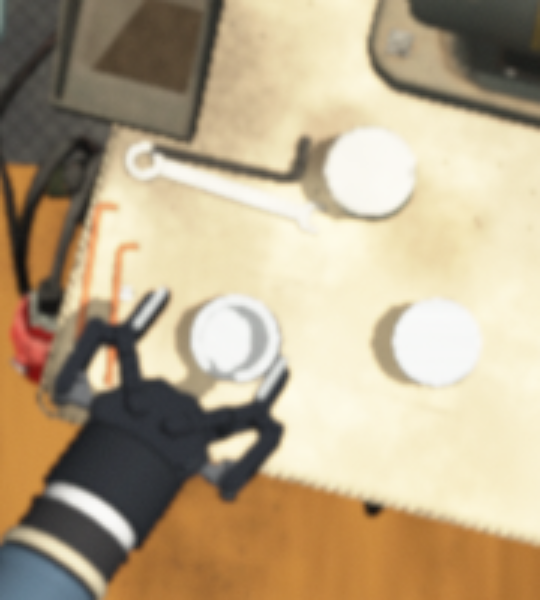

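The scene view shows the open gripper behind and above the cup. The top view (zoomed) has the fingertips at about (165,290) and (285,365) and the cup at (235,338). Before descending I'll check that lateral alignment.

```bash
python3 - <<'E'
from h import *
np.set_printoptions(precision=1,suppress=True)
c=ctrl.camera('top'); s=ctrl.read_state(); R=toolR(28,-.5)
for (u,v) in ((165,290),(285,365)):
    w=pix2w(c,170+u/3,90+v/3,112); print(R.T@(w-s['ee_pos']))
E
```

```text
[45.4  3.1 59.2]
[-50.4   1.5  56.3]
```

```bash
python3 - <<'E'
from h import *
np.set_printoptions(precision=4,suppress=True)
R=toolR(28,-.5)
g=np.array([523.3,112.3,20.5])-51*R[:,2]; print(g,row(g,R))
E
```

```text
[483.7822 133.8887  44.443 ] (array([ 0.0004, -0.0804,  0.0461]), array([ 0.08, -0.02, -0.15]))
```

Request:
drive_tool:
  rows: "0.0854 0.0001 -0.016 0.0092 0 0 0; 0.0854 0.0002 -0.032 0.0184 0 0 0; 0.0854 0.0003 -0.048 0.0277 0 0 0; 0.0854 0.0004 -0.062 0.0357 0 0 0; 0.0854 0.0004 -0.073 0.042 0 0 0; 0.0854 0.0004 -0.0804 0.0461 0 0 0; 0.0854 0.0004 -0.0804 0.0461 0 0 0; 0.0854 0.0004 -0.0804 0.0461 0 0 0; 0.0854 0.0004 -0.0804 0.0461 0 0 0; 0.0854 0.0004 -0.0804 0.0461 0 0 0"

```text
time: 4.9
ee_pos: [484.4, 134.3, 45.7]
tcp_rot: [2.057, -0.004, 1.07]
ft_force: [1.0, 0.1, -0.8]
gripper_width: 1.002
```

```bash
python3 - <<'E'
from h import *
np.set_printoptions(precision=4,suppress=True)
s=ctrl.read_state();print(s['time'],s['ee_pos'],s['ft_force'])
R=toolR(28,-.5)
g=np.array([523.3,112.3,20.5])-51*R[:,2]; print(g,row(g,R))
snap('scene','s3.png'); snap('top','t3.png')
a=cv2.imread('pics/t3.png')[140:290,170:350];b=cv2.imread('pics/s3.png')[120:260,200:370]
cv2.imwrite('pics/t3.png',cv2.resize(a,None,fx=4,fy=4));cv2.imwrite('pics/s3.png',cv2.resize(b,None,fx=4,fy=4))
E
```

```text
4.9 [484.4435 134.3103  45.6618] [ 1.0073  0.1043 -0.7768]
[483.7822 133.8887  44.443 ] (array([-0.0007, -0.0013,  0.0002]), array([ 0.16, -0.07, -0.25]))
```

View pics/s3.png

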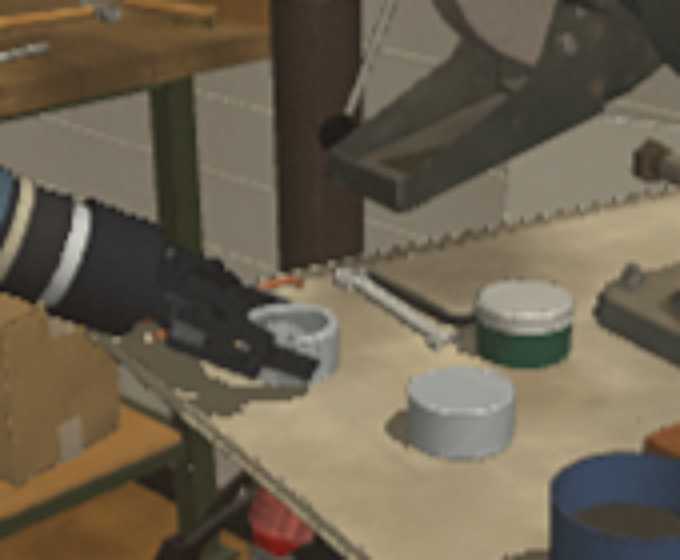

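View pics/t3.png

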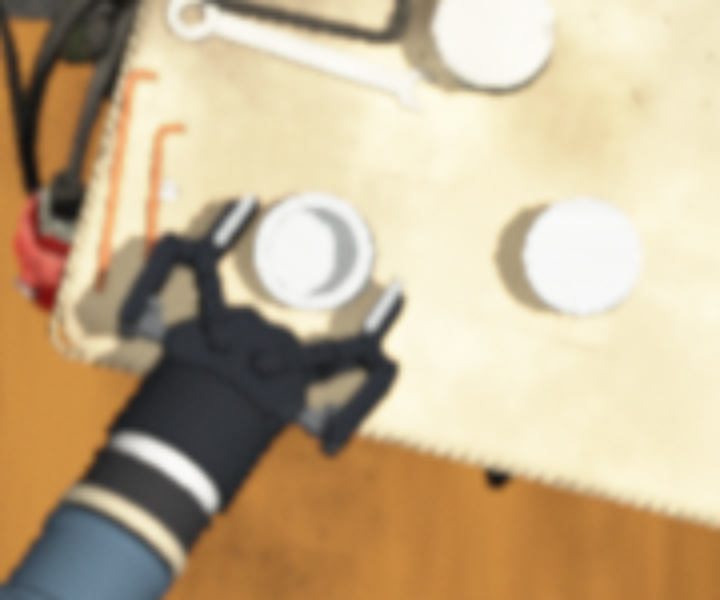

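The fingers straddle the cup. In the zoomed top view the tips are near (250,200) and (400,283), and the cup is centred at (313,250). The gripper sits about 2 to 3 mm to the right, so I'll shift it and close.

Request:
drive_tool:
  rows: "0.0854 0.002 -0.001 0 0 0 0; 0.0854 0.002 -0.001 0 0 0 0; 0.05 0.002 -0.001 0 0 0 0; 0.05 0.002 -0.001 0 0 0 0; 0.05 0.002 -0.001 0 0 0 0; 0.05 0.002 -0.001 0 0 0 0; 0.05 0.002 -0.001 0 0 0 0; 0.05 0.002 -0.001 0 0 0 0; 0.05 0.002 -0.001 0 0 0 0; 0.05 0.002 -0.001 0 0 0 0"
  grip_force: 40

```text
time: 6.0
ee_pos: [484.9, 136.3, 44.6]
tcp_rot: [2.057, -0.004, 1.07]
ft_force: [-0.8, 0.6, 2.6]
gripper_width: 0.745
```

```bash
python3 - <<'E'
from h import *
np.set_printoptions(precision=4,suppress=True)
s=ctrl.read_state();print(s['time'],s['ee_pos'],s['ft_force'],s['gripper_width'],s['qpos'])
snap('top','t4.png')
a=cv2.imread('pics/t4.png')[140:290,170:350]
cv2.imwrite('pics/t4.png',cv2.resize(a,None,fx=4,fy=4))
R0=Ro.from_euler('xyz',s['tcp_rot']).as_matrix(); print(R0.T@[0,0,1])
E
```

```text
6.0 [484.8852 136.3187  44.601 ] [-0.8046  0.6363  2.6264] 0.7445987263255043 [ 0.5018 -0.1222 -0.9969 -0.1002 -0.8393  0.6341]
[ 0.0042  0.8842 -0.4671]
```

View pics/t4.png

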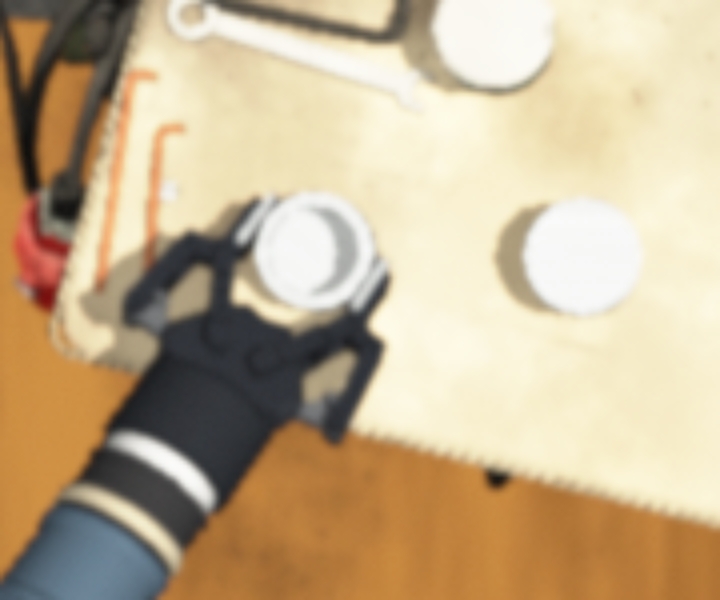

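The grip holds: 63.6 mm opening on a 64 mm cup. Next is a 90 mm vertical lift.

Request:
drive_tool:
  rows: "0.05 0 0.009 -0.0047 0 0 0; 0.05 0 0.018 -0.0095 0 0 0; 0.05 0 0.027 -0.0143 0 0 0; 0.05 0 0.036 -0.019 0 0 0; 0.05 0 0.045 -0.0238 0 0 0; 0.05 0 0.054 -0.0285 0 0 0; 0.05 0 0.063 -0.0333 0 0 0; 0.05 0 0.072 -0.038 0 0 0; 0.05 0 0.0796 -0.042 0 0 0; 0.05 0 0.0796 -0.042 0 0 0"

```text
time: 7.05
ee_pos: [485.2, 136.2, 135.8]
tcp_rot: [2.056, -0.006, 1.07]
ft_force: [-0.0, -0.5, -1.4]
gripper_width: 0.747
```

```bash
python3 - <<'E'
from h import *
np.set_printoptions(precision=4,suppress=True)
s=ctrl.read_state();print(s['time'],s['ee_pos'],s['ft_force'],s['gripper_width'],s['qpos'])
snap('scene','s5.png')
a=cv2.imread('pics/s5.png')[120:260,200:370]
cv2.imwrite('pics/s5.png',cv2.resize(a,None,fx=4,fy=4))
E
```

```text
7.05 [485.2271 136.1958 135.8315] [-0.0341 -0.5354 -1.364 ] 0.7469942531057794 [ 0.501  -0.3706 -0.9521  0.1904 -0.8387  0.6334]
```

View pics/s5.png

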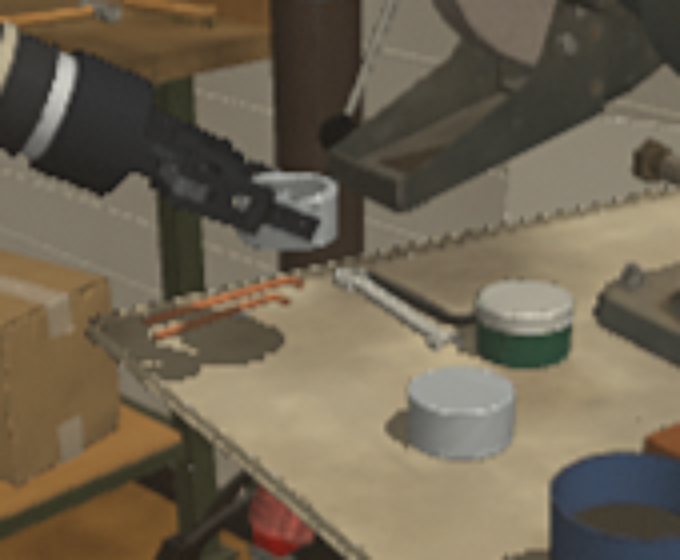

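The cup is held level, clear of the stand. Now I'll roll it about the tool's z axis, in the negative direction for joint 6.

Request:
drive_tool:
  rows: "0.05 0 0 0 0 0 -6; 0.05 0 0 0 0 0 -14; 0.05 0 0 0 0 0 -22; 0.05 0 0 0 0 0 -30; 0.05 0 0 0 0 0 -38; 0.05 0 0 0 0 0 -46; 0.05 0 0 0 0 0 -54; 0.05 0 0 0 0 0 -62; 0.05 0 0 0 0 0 -70; 0.05 0 0 0 0 0 -76"

```text
time: 8.1
ee_pos: [484.2, 135.8, 133.4]
tcp_rot: [2.717, 1.031, 2.157]
ft_force: [0.1, 0.3, -0.2]
gripper_width: 0.748
```

Request:
drive_tool:
  rows: "0.05 0 0 0 0 0 -6; 0.05 0 0 0 0 0 -14; 0.05 0 0 0 0 0 -22; 0.05 0 0 0 0 0 -30; 0.05 0 0 0 0 0 -38; 0.05 0 0 0 0 0 -46; 0.05 0 0 0 0 0 -54; 0.05 0 0 0 0 0 -62; 0.05 0 0 0 0 0 -70; 0.05 0 0 0 0 0 -76"

```text
time: 9.1
ee_pos: [483.6, 135.4, 131.8]
tcp_rot: [-2.111, 0.419, -2.31]
ft_force: [-0.3, -0.2, -0.5]
gripper_width: 0.741
```

```bash
python3 - <<'E'
from kin import *
from h import *
np.set_printoptions(precision=4,suppress=True)
s=ctrl.read_state();print(s['time'],s['ee_pos'],s['ft_force'],s['gripper_width'],s['qpos'])
P=fit(D)
R=toolR(18,-.5,True)
for z in (100,45,31): # contact height
  g=np.array([523.3,112.3,z])-51*R[:,2]; print(z,g,ik(g,R,P,[.5,-.2,-.95,-.1,-.95,-2.5])[0:2],row(g,R))
E
```

```text
9.1 [483.5904 135.4371 131.8054] [-0.2643 -0.1526 -0.4553] 0.7407308654669015 [ 0.5009 -0.3672 -0.9557  0.1903 -0.8376 -2.0294]
100 [480.7338 135.554  115.7599] (array([ 0.5432, -0.202 , -1.0015, -0.2264, -0.9645, -2.654 ]), np.float64(1.2044550985934514e-12)) (array([0.0082, 0.0131, 0.0053]), array([  9.85,  -2.4 , -27.4 ]))
45 [480.7338 135.554   60.7599] (array([ 0.5432,  0.0029, -0.9889, -0.4186, -0.9645, -2.654 ]), np.float64(1.4635547483547655e-15)) (array([0.0306, 0.0561, 0.0311]), array([  9.85,  -2.4 , -27.4 ]))
31 [480.7338 135.554   46.7599] (array([ 0.5432,  0.0591, -0.981 , -0.467 , -0.9645, -2.654 ]), np.float64(1.6634926509709887e-13)) (array([0.0363, 0.0671, 0.0377]), array([  9.85,  -2.4 , -27.4 ]))
```

Request:
drive_tool:
  rows: "0.05 0.002 0.003 0.001 2 -0.5 -5.5; 0.05 0.004 0.006 0.002 4 -1 -11; 0.05 0.006 0.009 0.003 6 -1.5 -16.5; 0.05 0.008 0.013 0.005 8 -2 -22; 0.05 0.0082 0.0131 0.0053 9.85 -2.4 -27.4; 0.05 0.0127 0.0217 0.0105 9.85 -2.4 -27.4; 0.05 0.0172 0.0303 0.0156 9.85 -2.4 -27.4; 0.05 0.0217 0.0389 0.0208 9.85 -2.4 -27.4; 0.05 0.0262 0.0475 0.026 9.85 -2.4 -27.4; 0.05 0.0306 0.0561 0.0311 9.85 -2.4 -27.4"

```text
time: 10.1
ee_pos: [480.1, 135.2, 59.3]
tcp_rot: [-1.886, -0.002, -2.071]
ft_force: [0.9, 1.2, -2.1]
gripper_width: 0.745
```

```bash
python3 - <<'E'
from h import *
np.set_printoptions(precision=4,suppress=True)
s=ctrl.read_state();print(s['time'],s['ee_pos'],s['ft_force'],s['gripper_width'],s['qpos'])
R=toolR(18,-.5,True)
for z in (33,31):
  g=np.array([523.3,112.3,z])-51*R[:,2]; print(z,g,row(g,R))
snap('scene','s6.png');snap('top','t6.png')
a=cv2.imread('pics/s6.png')[120:260,200:370]
cv2.imwrite('pics/s6.png',cv2.resize(a,None,fx=4,fy=4))
E
```

```text
10.1 [480.1136 135.2277  59.2591] [ 0.8773  1.178  -2.1159] 0.7452317984480643 [ 0.5435 -0.0424 -1.0566 -0.4387 -0.9644 -2.6538]
33 [480.7338 135.554   48.7599] (array([-0.0006,  0.0099,  0.0036]), array([ 0.07, -0.02,  0.11]))
31 [480.7338 135.554   46.7599] (array([-0.0006,  0.0118,  0.0042]), array([ 0.07, -0.02,  0.11]))
```

View pics/s6.png

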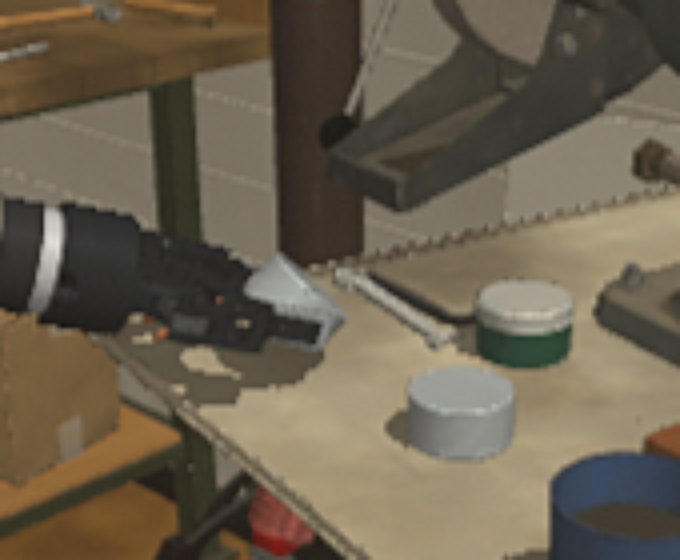

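The cup is tilted about 45° with its mouth facing the gripper and down. The rim's far corner is the lowest point, near (325,348) in the crop. I'll lower it to touch.

Request:
drive_tool:
  rows: "0.05 0 0.002 0.0007 0 0 0; 0.05 0 0.004 0.0014 0 0 0; 0.05 0 0.006 0.0021 0 0 0; 0.05 0 0.008 0.0028 0 0 0; 0.05 0 0.0095 0.0034 0 0 0; 0.05 0 0.011 0.004 0 0 0; 0.05 0 0.012 0.0043 0 0 0; 0.05 0 0.012 0.0043 0 0 0; 0.05 0 0.012 0.0043 0 0 0; 0.05 0 0.012 0.0043 0 0 0"

```text
time: 11.2
ee_pos: [479.9, 134.4, 45.9]
tcp_rot: [-1.887, -0.004, -2.072]
ft_force: [-2.2, 0.8, 5.9]
gripper_width: 0.742
```

```bash
python3 - <<'E'
from h import *
np.set_printoptions(precision=4,suppress=True)
s=ctrl.read_state();print(s['time'],s['ee_pos'],s['ft_force'],s['gripper_width'])
snap('scene','s7.png');snap('top','t7.png')
a=cv2.imread('pics/s7.png')[160:240,230:330]
cv2.imwrite('pics/s7.png',cv2.resize(a,None,fx=7,fy=7,interpolation=cv2.INTER_CUBIC))
E
```

```text
11.2 [479.8509 134.4144  45.947 ] [-2.2129  0.7669  5.8935] 0.7423636768821564
```

View pics/s7.png

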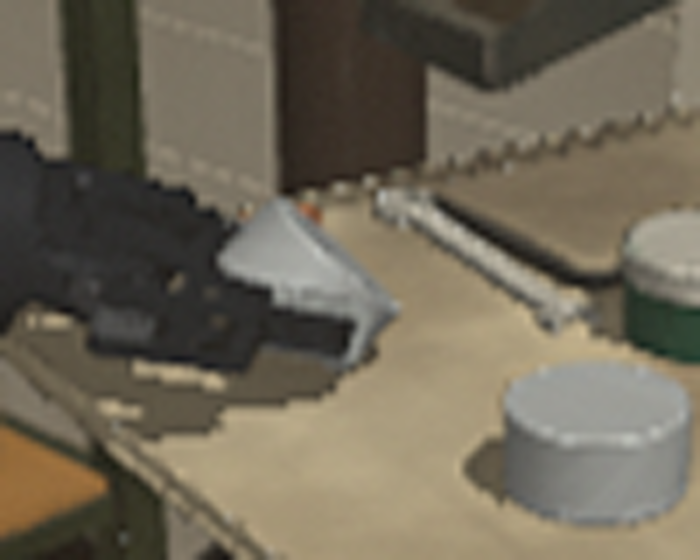

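The rim's edge is touching the stand, with about 6 N upward force. Releasing.

Request:
drive_tool:
  rows: "0.066 0 0 0 0 0 0; 0.07 0 0 0 0 0 0; 0.075 0 0 0 0 0 0; 0.08 0 0 0 0 0 0; 0.0854 0 0 0 0 0 0; 0.0854 0 0 0 0 0 0; 0.0854 0 0 0 0 0 0; 0.0854 0 0 0 0 0 0; 0.0854 0 0 0 0 0 0; 0.0854 0 0 0 0 0 0"

```text
time: 12.3
ee_pos: [479.9, 134.4, 46.0]
tcp_rot: [-1.887, -0.004, -2.072]
ft_force: [1.1, -0.5, 0.1]
gripper_width: 1.004
```

```bash
python3 - <<'E'
from h import *
np.set_printoptions(precision=4,suppress=True)
s=ctrl.read_state();print(s['time'],s['ee_pos'],s['ft_force'],s['gripper_width'])
snap('scene','s8.png');snap('top','t8.png')
a=cv2.imread('pics/s8.png')[160:240,230:330]
cv2.imwrite('pics/s8.png',cv2.resize(a,None,fx=7,fy=7,interpolation=cv2.INTER_CUBIC))
a=cv2.imread('pics/t8.png')[140:290,170:350]
cv2.imwrite('pics/t8.png',cv2.resize(a,None,fx=4,fy=4))
E
```

```text
12.3 [479.8663 134.446   45.9574] [ 1.1242 -0.4958  0.1142] 1.003736953321775
```

View pics/s8.png

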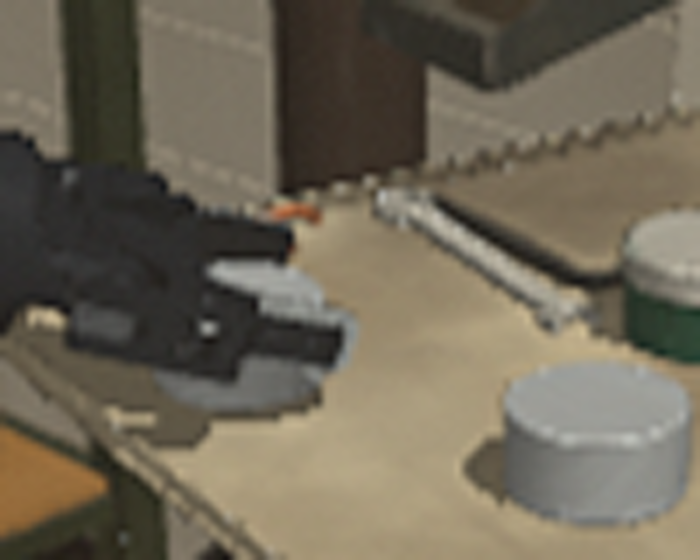

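View pics/t8.png

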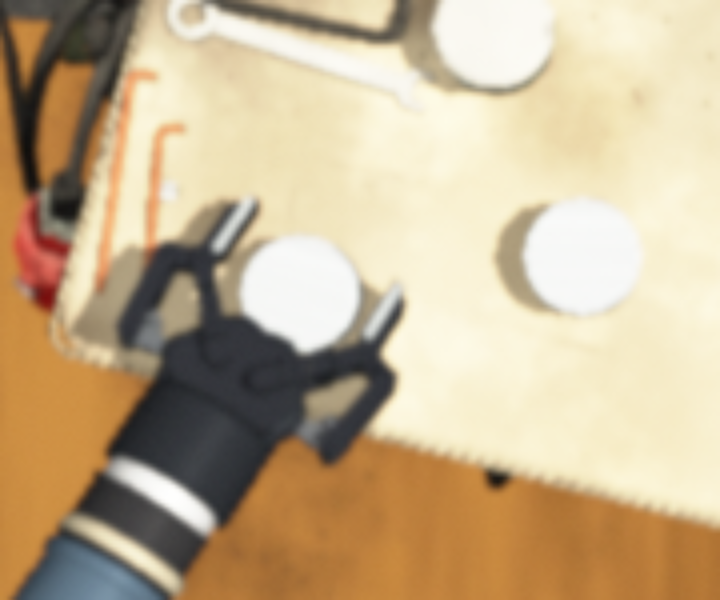

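The cup fell flat, mouth-down, and sits between the open fingers at about (300,293) in the zoomed top view. I'll retreat straight up.

Request:
drive_tool:
  rows: "0.0854 0 -0.0048 -0.0016 0 0 0; 0.0854 0 -0.0095 -0.0031 0 0 0; 0.0854 0 -0.0143 -0.0047 0 0 0; 0.0854 0 -0.0238 -0.0078 0 0 0; 0.0854 0 -0.0333 -0.0109 0 0 0; 0.0854 0 -0.0428 -0.014 0 0 0; 0.0854 0 -0.0523 -0.017 0 0 0; 0.0854 0 -0.0618 -0.02 0 0 0; 0.0854 0 -0.0713 -0.0232 0 0 0; 0.0854 0 -0.076 -0.0247 0 0 0"

```text
time: 13.4
ee_pos: [480.6, 135.0, 127.9]
tcp_rot: [-1.885, -0.001, -2.072]
ft_force: [-0.1, -0.3, -0.5]
gripper_width: 0.997
```

```bash
python3 - <<'E'
from h import *
np.set_printoptions(precision=4,suppress=True)
s=ctrl.read_state();print(s['time'],s['ee_pos'],s['ft_force'],s['gripper_width'],s['qpos'])
R=toolR(45,-.3,True); print(row([440,190,230],R))
E
```

```text
13.4 [480.6167 134.9823 127.8727] [-0.0997 -0.2895 -0.519 ] 0.9973707272922335 [ 0.5427 -0.2885 -1.0518 -0.1895 -0.9651 -2.6546]
(array([-0.0286, -0.078 , -0.0906]), array([-26.9 ,  -9.95,  -6.  ]))
```

Request:
drive_tool:
  rows: "0.0854 0 -0.019 -0.006 0 0 0; 0.0854 0 -0.038 -0.012 0 0 0; 0.0854 -0.005 -0.057 -0.03 -5 -2 -1; 0.0854 -0.01 -0.065 -0.05 -10 -4 -2; 0.0854 -0.015 -0.07 -0.065 -15 -6 -3; 0.0854 -0.02 -0.075 -0.08 -20 -8 -4; 0.0854 -0.0286 -0.078 -0.0906 -26.9 -10 -6; 0.0854 -0.0286 -0.078 -0.0906 -26.9 -10 -6; 0.0854 -0.0286 -0.078 -0.0906 -26.9 -10 -6; 0.0854 -0.0286 -0.078 -0.0906 -26.9 -10 -6"

```text
time: 14.4
ee_pos: [439.2, 189.3, 227.6]
tcp_rot: [-2.357, -0.002, -1.871]
ft_force: [1.1, 0.5, -0.7]
gripper_width: 0.996
```

```bash
python3 - <<'E'
from h import *
np.set_printoptions(precision=1,suppress=True)
s=ctrl.read_state();print(s['time'],s['ee_pos'],s['ft_force'])
for n in ['scene','top']:
    c=snap(n,n+'9.png')
    for t in ['dip_cup','drained_cup','quench_cup','paste_tin']:
        for d in ctrl.look_for(t,n): print(n,t,round(d['score'],2),cam2w(c,d['position']))
a=cv2.imread('pics/scene9.png')[130:290,210:400]
cv2.imwrite('pics/s9.png',cv2.resize(a,None,fx=3.6,fy=3.6,interpolation=cv2.INTER_CUBIC))
a=cv2.imread('pics/top9.png')[90:290,170:450]
cv2.imwrite('pics/t9.png',cv2.resize(a,None,fx=2.8,fy=2.8))
E
```

```text
14.4 [439.2 189.3 227.6] [ 1.1  0.5 -0.7]
scene dip_cup 0.89 [486.1 106.4  34.5]
scene dip_cup 0.73 [ 411.8 -235.6   48. ]
scene drained_cup 0.81 [511.8 -42.9  27. ]
scene quench_cup 0.96 [ 411.9 -235.7   52.5]
scene paste_tin 0.58 [628.4   5.8  33.6]
top dip_cup 0.57 [502.7 120.   34. ]
top drained_cup 0.91 [524.1 -30.3  29.4]
top quench_cup 0.79 [ 428.4 -226.4   45.9]
top paste_tin 0.78 [648.2  17.1  35.9]
```

View pics/s9.png

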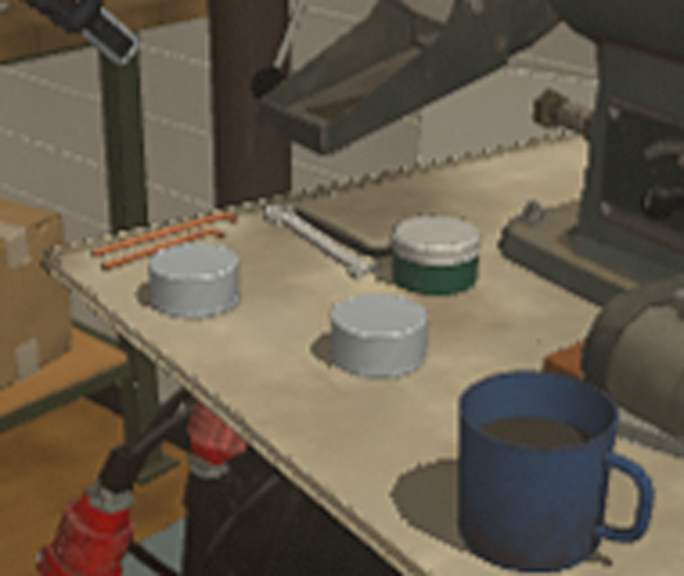

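View pics/t9.png

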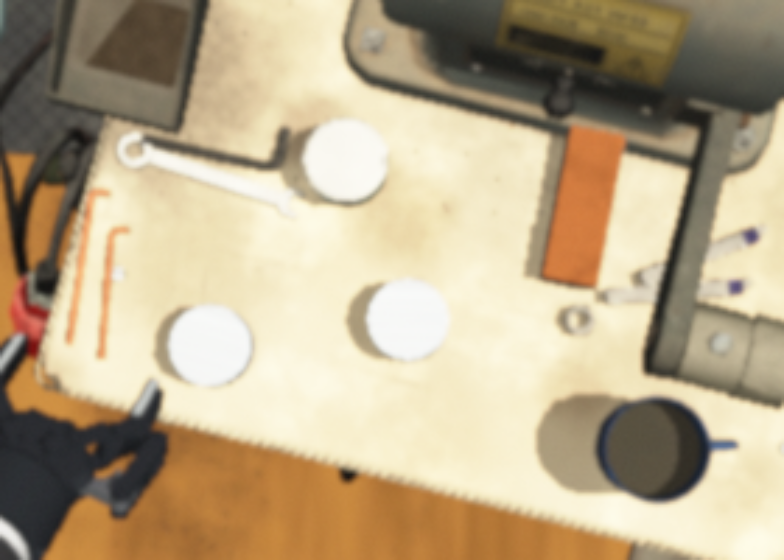

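Both dip cups show flat undersides facing up, at about (195,278) and (378,335) in the scene crop. The enamel cup and tin are unmoved and the arm is clear of everything.

```bash
python3 -c "
from rig import ctrl
print(ctrl.sign_off())"
```

```text
the job is handed in; nothing more can be done
None
```

The dip cup is now upside down, resting flat on its rim on the stand, and I handed the job in at about 14.5 s on the clock. The hand-in gives no verdict.

**What I did:** I gripped the cup across its sides with the tool tilted 28° below level, lifted it 90 mm and rolled it 180°. I then lowered it until the rim's edge touched, with about 6 N of contact. On release it tipped about 45° onto its mouth. I then backed the arm off.

**Last checks:**
- **Dip cup:** both cameras show it flat and mouth-down. The top view puts its middle at about (503, 120) mm and its top at about 34 mm. That is roughly 20–25 mm sideways from where it stood.
- **Bystanders:** the drained cup, enamel cup and paste tin appear where they started. Detections differ by up to 7 mm, close to the camera error. The tin was not detected from the top at the start, so only the scene camera compares it directly.
- **Arm:** it is well clear of everything, and the force reading is only noise.
- **False detection:** in the last scene picture the network also marked the enamel cup as a second dip cup (score 0.73). I ignored it.
- **Not measured:** the cup's speed as it tipped over. I estimated about 0.6 m/s against the 1.2 m/s limit.

My first approach, with the tool pointing straight out from the base, ran into the limits of joints 2 and 3. I fitted a model of the arm and came in at an angle instead.

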